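Sort the horn maker's parts into their trays

TASK

Clear the mixed parts off the horn maker's bench: stand the two solid steel dent plugs in the long narrow tray, the two brass tube ferrules in the square tray, and the mouthpiece, rim down, in the round dish. Everything must stand upright on the floor of its tray. Do not knock over the glass jar or the horn bell.

Things in the scene. Friction and masses are not known exactly. Their poses are not given: they have to be found in the camera images.
- plug_large: Origin at the centre of its underside, z axis up along its axis; round, so its yaw means nothing. Stands upright and loose on the bench at the start. Large dent plug: a solid dark steel barrel without a hole, 60 mm tall, 40 mm in diameter between heights 12 and 46 mm, tapering to 33 mm at the foot and 30 mm at the top. About 0.45 kg.
- plug_small: Origin at the centre of its underside, z axis up along its axis; round, so its yaw means nothing. Stands upright and loose on the bench at the start. Small dent plug: the same solid dark steel barrel, 46 mm tall, 30 mm in diameter between heights 12 and 32 mm, tapering to 25 mm at the foot and 22 mm at the top. About 0.22 kg.
- ferrule_large: Origin at the centre of its underside, z axis up along its axis; round, so its yaw means nothing. Stands upright and loose on the bench at the start. Large ferrule: a short open brass tube standing on end, 40 mm tall, 34 mm outer and 27 mm inner diameter. About 0.06 kg.
- ferrule_small: Origin at the centre of its underside, z axis up along its axis; round, so its yaw means nothing. Stands upright and loose on the bench at the start. Small ferrule: a brass tube standing on end, 50 mm tall, 26 mm outer and 20 mm inner diameter. About 0.05 kg.
- mouthpiece: Origin at the centre of its underside, z axis up along its axis; round, so its yaw means nothing. Stands upright and loose on the bench at the start. Silver-plated mouthpiece standing on its rim with the shank pointing up: 80 mm tall; rim 38 mm in diameter at the foot, cup narrowing to 12 mm at height 34 mm, above that a plain shank 12 mm thick up to the top: grip it there. About 0.11 kg.
- tray_long: Long narrow shallow tray of green plastic, fixed to the bench: outside 86 mm (its x) by 180 mm (its y), 18 mm high, walls and floor 4 mm thick. Origin at the centre of its underside, so its inner floor is 4 mm above the origin and its rim 18 mm. Yaw up to 0.2 rad either way. The dent plugs belong here.
- tray_square: Square shallow tray of green plastic, fixed to the bench: outside 140 mm by 140 mm, 18 mm high, walls and floor 4 mm thick. Origin at the centre of its underside; x and y axes parallel to its sides. Yaw up to 0.2 rad either way. The ferrules belong here.
- dish: Round shallow dish of green plastic, fixed to the bench: 120 mm in diameter outside, 18 mm high, walls and floor 4 mm thick. Origin at the centre of its underside. The mouthpiece belongs here.
- bell: Small brass horn bell standing mouth down on the bench, loose, to be left standing: 150 mm tall, 116 mm in diameter at the foot, 22 mm at the top. Origin at the centre of its underside. It stands beside one of the trays.
- jar: Small closed glass jar with a white cap, loose, to be left standing: 42 mm in diameter, 60 mm tall. Origin at the centre of its underside. It stands among the things to be sorted, which with it form two rows of three about 115 mm apart.

How it is judged:
By the outcome, as a careful person would: the job done as asked, in the order asked, and still so for the second after the job is handed in, with the robot touching nothing.
It also fails if it takes over 133 s, if anything falls off the work surface, if the arm or the gripper's body presses on something with over 40 N, if the wrist force passes 120 N, or if a joint passes its speed limit or range.

ROBOT

A 7-joint arm with a two-finger parallel gripper is mounted at the origin on the work surface. World frame = base frame: x ahead of the robot, y to its left, z up, the work surface at z = 0. Lengths are in mm, angles in rad, forces in N, time in s.
With the tool pointing down it reaches from about 425 to 1025 mm from the base axis. Payload 3.6 kg.
Tool frame: the origin (TCP) lies midway between the tips of the shut fingers; the grasp point (between the pads) lies 19 mm behind it (ctrl.grasp_offset is the distance from the TCP to the grasp point, in mm); z points along the fingers, y is the line along which they close (so a half turn about z gives the same grasp; the last joint's range is limited). The gripper opens to 85 mm and grips with 20 to 120 N. Pads are 22 mm wide; open, the fingers measure 114 mm over their backs; the gripper's body (76 mm by 85 mm) begins 54 mm behind the grasp point. The pads swing forward as they close: fully open they stand 13 mm farther back than shut.
Start: joints at [-1.415, 0.591, 0.048, 1.609, -0.033, 0.943, -0.034], TCP at [179.223, 702.502, 195.102] pointing down, gripper open.
Joint ranges: [-2.69, 2.69], [-0.47, 2.24], [-1.27, 1.36], [0.19, 2.51], [-1.53, 4.68], [0.08, 2.07], [-3.09, 3.09]. Speed limits (rad/s): [2.57, 2.57, 3.14, 3.14, 3.14, 3.14, 3.14].

INTERFACE

Orientations are given as a unit quaternion [x, y, z, w].
In Python, from plant import ctrl gives the robot as it stands. Calls block until the motion is done:
- ctrl.move_to(position, orientation): joint-space move of the TCP to a pose.
- ctrl.movel(position, rot=None, max_speed=150, guard=None): straight line of the TCP; rot=None keeps the orientation; max_speed is the mean speed in mm/s. With guard (N) it stops when the force on the tool has changed by that much, and returns True; else False.
- ctrl.set_joints(angles): joint-space move.
- ctrl.release() and ctrl.grasp(): open the fingers fully, or close them until they stop; the grip force is fixed at half the most.
- ctrl.wait(seconds).
- ctrl.inverse_kinematics(position, orientation): joint angles nearest the present ones, or None.
- ctrl.state(): the state.
- ctrl.get_image(name): name is "scene" or "side" or "wrist"; returns a dict with "pixels" (384x512x3 uint8, blue, green, red), "range_z" (384x512 float32, mm along the optical axis (not along the pixel's ray), 0 where there is no reading), "vertical_fov" (degrees; the focal length in pixels is half the picture's height over the tangent of half this angle, whatever the lens; pixels are square), "cx", "cy" (the principal point, pixels), "distortion" ([k1, k2, p1, p2, k3] as OpenCV has them; the pictures are not rectified), "extrinsics" (4x4, takes a point from camera to world coordinates); the wrist camera has in their place "T_tool_cam" (4x4, takes a point from camera to tool coordinates, whose origin is the TCP and whose axes are the flange's). Camera axes: x right, y up, looking along -z (the intrinsics and any distortion apply to the point x, -y, -z); pixel columns grow to the right and rows downward; lengths in mm; the calibration is good to about 2 mm. A picture is of the moment at which its call begins: read the wrist's pose just before it.
A pose or a line that the arm cannot do raises ctrl.IKError and nothing moves.
- ctrl.job_done(): hands the job in; it is judged then, once.
The state is a dict: "time": time; "joint_pos": joint angles; "joint_vel": joint speeds; "joint_torque": joint torques, N m; "tcp_pos": TCP position; "ee_rot": TCP orientation; "wrist_force": force on the tool from outside, world axes, zero at the start; "ft_torque": the same for the moment, N m; "opening": finger opening in mm; "finger_force": force on a finger pad.
Only numpy, scipy, OpenCV 4.12 (cv2) and the standard library are available. Lean on these libraries where they do the work, as an engineer would, in place of code of your own. Each camera call takes 0.05 s, during which the arm holds its last target. There are 200 camera calls.

## Working session

There is one attempt and no reset: what is moved stays moved. The work goes in short steps, each a Python script; the robot and the scene stay as the last script left them, time stands still between calls to the robot, and variables do not carry over. Pictures are saved under pics/ and viewed, at most 14 in all, crops included, and the job is handed in when it is done.

```bash
ls; mkdir -p pics; cat > h.py <<'E'
import numpy as np, cv2
from plant import ctrl
def f_of(im): return im["pixels"].shape[0]/2/np.tan(np.radians(im["vertical_fov"])/2)
def T_tool():
    from scipy.spatial.transform import Rotation as R
    s=ctrl.state(); T=np.eye(4); T[:3,:3]=R.from_quat(s["ee_rot"]).as_matrix(); T[:3,3]=s["tcp_pos"]; return T
def shot(name):
    T=T_tool() if name=="wrist" else None
    im=ctrl.get_image(name)
    im["T"]=T@np.array(im["T_tool_cam"]) if name=="wrist" else np.array(im["extrinsics"])
    return im
def rays(im,uv):
    f=f_of(im); K=np.array([[f,0,im["cx"]],[0,f,im["cy"]],[0,0,1]])
    p=cv2.undistortPoints(np.array(uv,float).reshape(-1,1,2),K,np.array(im["distortion"],float)).reshape(-1,2)
    d=np.c_[p[:,0],-p[:,1],-np.ones(len(p))]
    return im["T"][:3,3],d@im["T"][:3,:3].T   # d has unit depth along the axis
def plane(im,uv,z):
    o,d=rays(im,uv); return o+d*((z-o[2])/d[:,2])[:,None]
def cloud(im):
    h,w=im["range_z"].shape; v,u=np.mgrid[:h,:w]
    o,d=rays(im,np.c_[u.ravel(),v.ravel()]); P=o+d*im["range_z"].reshape(-1,1)
    P[im["range_z"].ravel()<=0]=np.nan
    return P.reshape(h,w,3)
E
python3 - <<'E'
from h import *
s=ctrl.state(); print(s)
for n in ("scene","side","wrist"):
    im=shot(n); cv2.imwrite(f"pics/{n}0.png",im["pixels"]); np.save(f"pics/{n}0.npy",im,allow_pickle=True)
    print(n,im["vertical_fov"],im["cx"],im["cy"],im["distortion"],im["T"].round(2).tolist(),(im["range_z"]>0).mean())
E
```

```text
pics
{'time': 0.0, 'joint_pos': array([-1.41450794,  0.59212042,  0.04827414,  1.60982587, -0.03329463,
        0.94269499, -0.03371771]), 'joint_vel': array([ 0.00100863,  0.00017291,  0.00150906,  0.00103468, -0.00082106,
        0.00050862, -0.00031114]), 'joint_torque': array([-2.56150934e-04, -5.48691773e+01,  1.54599890e+00, -1.98130256e+01,
        9.29928501e-03,  8.53583857e-03,  9.89247724e-06]), 'tcp_pos': array([178.97778445, 701.6243086 , 193.93810097]), 'ee_rot': array([ 1.24526396e-01,  9.92215661e-01, -1.11928125e-03, -8.16138706e-05]), 'wrist_force': array([ 0.39752319, -0.21916734,  0.10734259]), 'ft_torque': array([0.03655431, 0.00250223, 0.00650123]), 'finger_force': 0.0, 'opening': 85.34266939413442}
scene 55.07227400475677 255.24071455536887 190.33291357128138 [-0.02538473  0.          0.          0.          0.        ] [[0.55, -0.7, 0.45, 948.71], [0.83, 0.45, -0.31, -293.48], [0.02, 0.55, 0.84, 837.66], [0.0, 0.0, 0.0, 1.0]] 0.995758056640625
side 55.82143553860149 258.32902588259225 189.98432179142767 [-0.00245262  0.          0.          0.          0.        ] [[-0.77, 0.44, -0.46, 167.24], [-0.64, -0.53, 0.56, 449.21], [-0.0, 0.73, 0.69, 571.03], [0.0, 0.0, 0.0, 1.0]] 0.9960378011067709
wrist 68.42283652438442 247.1937337166623 189.0474269471515 [-0.06344294  0.          0.          0.          0.        ] [[0.25, -0.93, -0.28, 106.02], [0.97, 0.24, 0.07, 719.94], [-0.0, -0.29, 0.96, 372.48], [0.0, 0.0, 0.0, 1.0]] 0.996002197265625
```

View pics/scene0.png

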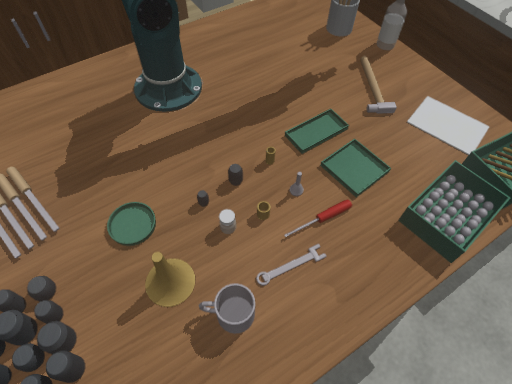

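View pics/side0.png

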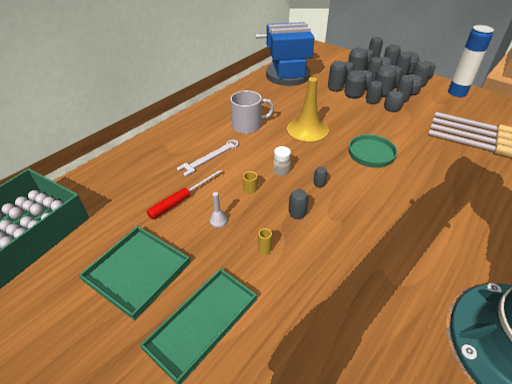

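The scene view shows the long tray at (317,131), square tray (355,167) and dish (131,224). The bell is at (170,275) and the jar at (228,220). The parts are plugs (236,175) and (203,198), ferrules (264,210) and (270,155), and the mouthpiece (297,184). The side view shows the same objects from the opposite side.

```bash
cat > meas.py <<'E'
from h import *
S={n:np.load(f"pics/{n}0.npy",allow_pickle=True).item() for n in("scene","side")}
C={n:cloud(S[n]) for n in S}
def at(n,u,v): return C[n][v-2:v+3,u-2:u+3].reshape(-1,3)
ob={"plug_large":((236,172),(298,200)),"plug_small":((203,198),(320,175)),"ferrule_large":((264,212),(250,183)),
"ferrule_small":((270,156),(265,243)),"mouthpiece":((297,188),(219,215)),"jar":((228,220),(282,160)),"bell":((170,280),(308,125))}
for k,(a,b) in ob.items():
    g=np.nanmedian(at("scene",*a),0); r=80 if k=="bell" else 32
    out=[]
    for n in S:
        P=C[n].reshape(-1,3); m=(np.hypot(*(P[:,:2]-g[:2]).T)<r)&(P[:,2]>(6))
        out.append(P[m])
    A=np.vstack(out); c,rr=cv2.minEnclosingCircle(A[:,:2].astype(np.float32))
    print(k,"circ",np.round(c,1),round(rr,1),"zmax",np.percentile(A[:,2],99).round(1),"means",*[ (p[:,:2].min(0)/2+p[:,:2].max(0)/2).round(1) for p in out],[len(p) for p in out])
for n in S:
    hsv=cv2.cvtColor(S[n]["pixels"],cv2.COLOR_BGR2HSV); m=((hsv[...,0]>65)&(hsv[...,0]<95)&(hsv[...,1]>90)).astype(np.uint8)
    cs,_=cv2.findContours(m,cv2.RETR_EXTERNAL,cv2.CHAIN_APPROX_NONE)
    for c in cs:
        if cv2.contourArea(c)<300: continue
        mm=np.zeros_like(m); cv2.drawContours(mm,[c],-1,1,-1); P=C[n][mm>0]
        P=P[(P[:,2]>-5)&(P[:,2]<24)]
        if len(P)<200: continue
        (x,y),(w,h),t=cv2.minAreaRect(P[:,:2].astype(np.float32)); print(n,c.mean((0,1)).round(),"rect",round(x,1),round(y,1),round(w,1),round(h,1),round(t,1), P[:,2].max().round(1))
E
python3 meas.py
```

```text
plug_large circ [444.6  -9.6] 21.6 zmax 61.6 means [447.1 -10.9] [440.6  -6.5] [265, 335]
plug_small circ [ 457.5 -118.1] 16.8 zmax 47.5 means [ 460.2 -119.7] [ 455.1 -114.9] [153, 230]
ferrule_large circ [572.8  -6.1] 19.2 zmax 41.3 means [573.5  -7.1] [570.7  -4.6] [186, 247]
ferrule_small circ [436.8 107. ] 15.6 zmax 51.1 means [438.4 107.2] [435.8 109.5] [136, 315]
mouthpiece circ [558.5 112.1] 20.1 zmax 79.9 means [562. 110.] [555.5 112.8] [175, 325]
jar circ [ 555.  -101.9] 22.1 zmax 61.9 means [ 557. -103.] [ 552.7 -100.1] [331, 334]
bell circ [ 602.1 -289.4] 57.4 zmax 149.2 means [ 606.3 -290. ] [ 601.5 -287. ] [1548, 1139]
side [486. 332.] rect 67.7 9.2 84.6 196.1 12.6 24.0
side [199. 324.] rect 420.1 292.0 85.9 178.6 0.4 21.0
side [135. 271.] rect 586.4 297.9 139.7 139.3 5.6 20.9
side [ 30. 224.] rect 839.3 389.8 162.5 195.8 8.5 24.0
side [372. 151.] rect 415.2 -300.9 117.9 116.1 82.0 21.1
```

```bash
cat > pp.py <<'E'
from h import *
OBJ={"plug_large":(444.6,-9.6,60,34),"plug_small":(457.5,-118.1,46,27),"ferrule_large":(572.8,-6.1,40,26),
     "ferrule_small":(436.8,107,50,30),"mouthpiece":(558.5,112.1,80,60)}
HZ=190; OFF=ctrl.grasp_offset
def quat(a):  # tool down, fingers closing along world direction at angle a from y (towards x)
    return np.array([np.sin(a/2),np.cos(a/2),0,0])
def hover(x,y,a,z=HZ):
    for aa in (a,a+np.pi,a-np.pi):
        q=quat(aa); j=ctrl.inverse_kinematics([x,y,z],q)
        if j is not None and abs(j[6])<2.6:
            ctrl.move_to([x,y,z],q); return
    raise RuntimeError("no ik")
def refine(x,y,h):
    im=shot("wrist"); P=cloud(im).reshape(-1,3)
    P=P[(np.hypot(P[:,0]-x,P[:,1]-y)<32)&(P[:,2]>h-5)&(P[:,2]<h+8)]
    if len(P)<30: print("refine: few",len(P)); return x,y
    c,r=cv2.minEnclosingCircle(P[:,:2].astype(np.float32)); print("refine",np.round(c,1),round(r,1),len(P),"was",x,y)
    return c if np.hypot(c[0]-x,c[1]-y)<8 else (x,y)
def pick(n,a):
    x,y,h,g=OBJ[n]; ctrl.release() if ctrl.state()["opening"]<80 else None
    hover(x,y,a); x,y=refine(x,y,h)
    ctrl.movel([x,y,g-OFF+35],max_speed=200); 
    if ctrl.movel([x,y,g-OFF],max_speed=70,guard=12): print("touched!",ctrl.state()["tcp_pos"])
    ctrl.grasp(); ctrl.wait(.2); s=ctrl.state(); print("grip",n,round(s["opening"],1),s["tcp_pos"].round(1))
    ctrl.movel([x,y,HZ],max_speed=180); s=ctrl.state(); print("held",round(s["opening"],1),s["wrist_force"].round(1),round(s["time"],1))
def place(n,x,y,a,floor=4):
    g=OBJ[n][3]; zt=g-OFF+floor; hover(x,y,a)
    ctrl.movel([x,y,zt+15],max_speed=150); ctrl.wait(.2)
    t=ctrl.movel([x,y,zt-2],max_speed=30,guard=6); s=ctrl.state(); print("down",t,s["tcp_pos"].round(1),"want",zt,s["wrist_force"].round(1))
    ctrl.release(); ctrl.wait(.2)
    ctrl.movel([x,y,HZ],max_speed=180); print("t",round(ctrl.state()["time"],1))
E
cat > p1.py <<'E'
from pp import *
print(OFF)
pick("plug_large",0.5)
place("plug_large",420-54*np.sin(.007),292+54,.5)
im=shot("wrist"); cv2.imwrite("pics/w1.png",im["pixels"])
E
python3 p1.py
```

```text
18.700000000000003
refine [440.9  -9.9] 16.7 644 was 444.6 -9.6
grip plug_large 30.5 [441.3  -9.6  15.9]
held 30.1 [-0.4 -0.5 -4.9] 6.3
down True [419.5 346.   20. ] want 19.299999999999997 [-0.3 -0.5  6.4]
t 11.4
```

View pics/w1.png

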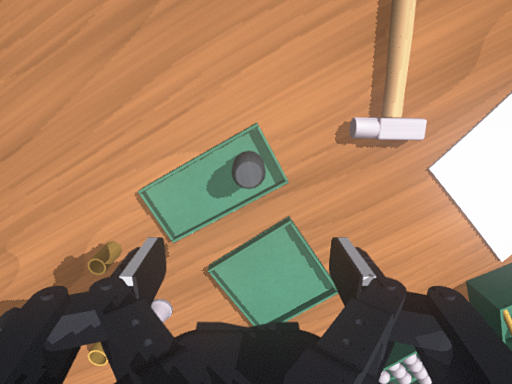

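The wrist view shows the large plug standing upright in the long tray at about (249,170). The finger opening read 30 mm on a 40 mm barrel, so I'll check the plug's position and height before going on.

```bash
cat > chk.py <<'E'
from pp import *
def chk(x,y,r=45,zmin=25,names=("scene","side")):
    out=[]
    for n in names:
        P=cloud(shot(n)).reshape(-1,3); out.append(P[(np.hypot(P[:,0]-x,P[:,1]-y)<r)&(P[:,2]>zmin)&(P[:,2]<100)])
    A=np.vstack(out)
    if len(A)<20: print("nothing",len(A)); return
    c,rr=cv2.minEnclosingCircle(A[:,:2].astype(np.float32)); print("chk",np.round(c,1),round(rr,1),"zmax",np.percentile(A[:,2],99).round(1),len(A))
E
python3 - <<'E'
from chk import *
chk(420,346); chk(420,346,names=("wrist",))
E
```

```text
chk [421.  343.6] 22.5 zmax 65.5 985
chk [419.3 345.3] 19.9 zmax 65.2 991
```

```bash
python3 - <<'E'
from chk import *
pick("plug_small",0.5)
place("plug_small",420,266,.5)
chk(420,262,30,zmin=22); chk(420,346,30)
E
```

```text
refine [ 455.1 -118. ] 12.4 336 was 457.5 -118.1
grip plug_small -0.1 [ 454.9 -120.9   10. ]
held 0.0 [ 0.3 -0.   0.1] 17.0
down False [420.  265.9  10.2] want 12.299999999999997 [-0.8 -0.   0.3]
t 22.7
nothing 0
chk [421.1 344.5] 22.3 zmax 65.7 977
```

```bash
python3 - <<'E'
from chk import *
for n in("scene","side"): 
    im=shot(n); cv2.imwrite(f"pics/{n}2.png",im["pixels"])
a=cv2.resize(cv2.imread("pics/scene2.png")[120:260,100:360],None,fx=2.2,fy=2.2); b=cv2.resize(cv2.imread("pics/side2.png")[120:260,190:450],None,fx=2.2,fy=2.2)
cv2.imwrite("pics/c2.png",cv2.resize(np.vstack([a,b]),None,fx=.95,fy=.95))
chk(457,-118,40,zmin=8)
E
```

```text
chk [ 457.6 -117.4] 17.0 zmax 47.3 369
```

View pics/c2.png

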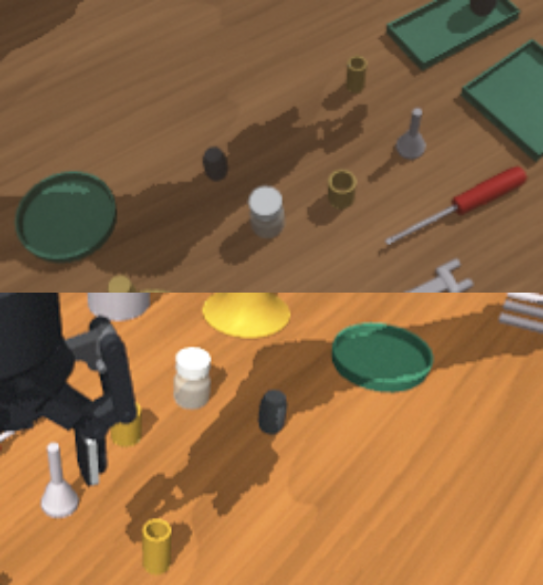

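Top crop (scene) and bottom crop (side) show plug_small untouched, at about (215,162) and (272,410) in the picture. The fingers closed above it. The large plug was also gripped only at its 30 mm top, so the real fingertips must be higher than the stated TCP. I'll measure the offset with the cameras and with a guarded touch on bare bench.

```bash
python3 - <<'E'
from chk import *
def tips():
    t=ctrl.state()["tcp_pos"]; print("tcp",t.round(1),"open",round(ctrl.state()["opening"],1))
    for n in("scene","side"):
        P=cloud(shot(n)).reshape(-1,3); P=P[(np.hypot(P[:,0]-t[0],P[:,1]-t[1])<75)&(P[:,2]>90)&(P[:,2]<260)]
        lo=P[P[:,2]<np.percentile(P[:,2],1)+8] if len(P) else P
        print(n,len(P),P[:,2].min().round(1) if len(P) else None,lo.mean(0).round(1) if len(P) else None)
hover(500,200,0,150); tips()
ctrl.grasp(); tips()
ctrl.movel([500,200,35],max_speed=150)
print(ctrl.movel([500,200,-28],max_speed=25,guard=5),ctrl.state()["tcp_pos"].round(2),ctrl.state()["wrist_force"].round(1))
ctrl.movel([500,200,150],max_speed=180); print(ctrl.state()["time"])
E
```

```text
tcp [499.6 200.2 149.9] open 85.5
scene 414 197.2 [504.  211.  204.3]
side 1170 198.4 [494.1 190.7 205.3]
tcp [500.  199.9 150. ] open 0.1
scene 363 187.0 [508.1 196.5 193. ]
side 1107 186.1 [491.8 203.6 194.4]
False [500.05 200.01 -27.92] [ 0.7 -0.3  0.7]
29.4583
```

```bash
python3 - <<'E'
from chk import *
ctrl.movel([500,200,-20],max_speed=200)
print(ctrl.movel([500,200,-48],max_speed=20,guard=5),ctrl.state()["tcp_pos"].round(2),ctrl.state()["wrist_force"].round(1))
ctrl.movel([500,200,100],max_speed=200); print(ctrl.state()["time"])
E
```

```text
True [499.91 199.97 -36.08] [-0.3  0.1  6. ]
32.1417
```

Shut tips touch the bench at TCP z = -36, so the fingers really end 36 mm short of the stated TCP. I'll correct the grasp offset and go on.

```bash
sed -i 's/^HZ=190; OFF=ctrl.grasp_offset/HZ=150; OFF=ctrl.grasp_offset+36/' pp.py
sed -i 's/^    ctrl.movel(\[x,y,HZ\],max_speed=180); s=ctrl.state(); print("held"/    if s["opening"]<5: raise SystemExit("missed")\n&/' pp.py
python3 - <<'E'
from chk import *
pick("plug_small",0.5)
place("plug_small",420,264,.5)
chk(420,264,30,zmin=22); chk(420,346,30)
E
```

```text
refine [ 455.2 -118.5] 12.5 424 was 457.5 -118.1
grip plug_small 28.1 [ 455.4 -118.5  -27.2]
held 28.1 [ 0.4  0.1 -1.6] 37.6
down True [419.9 264.  -23.2] want -23.700000000000003 [-0.2  0.1  4.7]
t 42.9
chk [422.7 263.5] 17.7 zmax 51.7 446
chk [421.9 345. ] 22.7 zmax 65.4 988
```

```bash
python3 - <<'E'
from chk import *
pick("ferrule_large",-0.098)
place("ferrule_large",621.2,301.3,-0.098)
chk(621,301,30,zmin=22)
pick("ferrule_small",-0.098)
place("ferrule_small",551.6,294.5,-0.098)
chk(551.6,294.5,30,zmin=22);chk(621,301,30,zmin=22)
E
```

```text
refine [569.9  -5.8] 17.0 325 was 572.8 -6.1
grip ferrule_large 32.5 [570.2  -5.7 -28.2]
held 32.6 [0.4 0.8 0.3] 47.7
down True [620.9 301.3 -24.1] want -24.700000000000003 [-0.5 -1.   5. ]
t 52.7
chk [621. 300.] 18.8 zmax 45.8 469
refine [435.1 108.9] 12.9 237 was 436.8 107
grip ferrule_small 24.2 [435.2 108.9 -24.4]
held 24.2 [-0.8  0.2 -1.2] 57.3
down True [551.4 294.5 -20.3] want -20.700000000000003 [-0.9  0.2  6. ]
t 62.0
chk [552.8 294. ] 15.2 zmax 55.3 432
chk [620.9 299.3] 19.5 zmax 45.4 467
```

```bash
python3 - <<'E'
from chk import *
pick("mouthpiece",0)
place("mouthpiece",415.2,-300.9,0)
chk(415,-301,30,zmin=10); 
hover(600,60,0,190)
chk(555,-102,30,zmin=10)
a,b=shot("scene")["pixels"],shot("side")["pixels"]
cv2.imwrite("pics/fin_scene.png",cv2.resize(a[90:310,80:400],None,fx=2,fy=2)); cv2.imwrite("pics/fin_side.png",b)
E
```

```text
refine [557.2 111.8] 5.8 132 was 558.5 112.1
grip mouthpiece 10.6 [557.4 111.6   5.5]
held 10.2 [ 1.2 -0.8 -1.3] 66.1
down True [ 415.2 -300.8    9.5] want 9.299999999999997 [-0.3  1.1  4.8]
t 71.3
chk [ 416.8 -299.4] 20.2 zmax 83.7 437
chk [ 554.1 -102.2] 23.4 zmax 61.4 739
```

View pics/fin_scene.png

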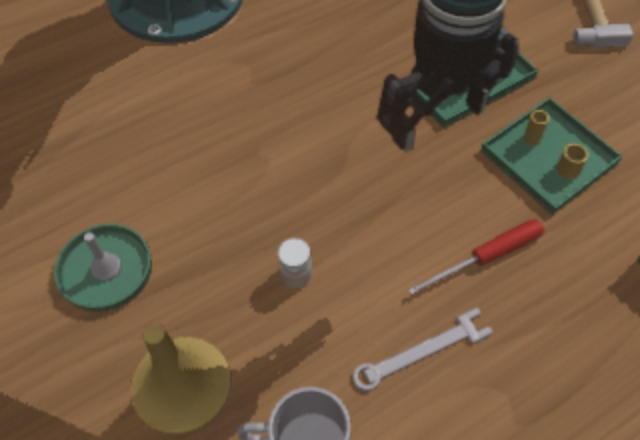

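View pics/fin_side.png

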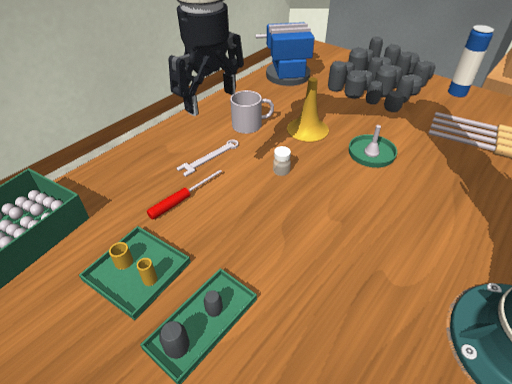

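The side view shows plugs upright at (174,340) and (213,303) in the long tray, ferrules at (120,255) and (147,272) in the square tray, and the mouthpiece at (375,143) in the dish. The jar (282,160) and bell (310,115) still stand, the scene view agrees, and the gripper is clear of everything.

```bash
python3 -c "
from plant import ctrl
print(ctrl.job_done())"
```

```text
the job is handed in; nothing more can be done
None
```

The job is handed in: all five parts stand upright in their trays, and the jar and bell are still standing, at about 72 s on the robot's clock; the first grip on the small plug closed above it because the fingertips sit 36 mm short of the stated TCP, which I corrected for the rest.

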